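Close a repair job: sort the leftovers and show its notched tag to the code reader

TASK

Book out the finished job on the plywood board: put its leftover hex nut into the large bin and its leftover hinge pin into the small bin. Then take the tag from the left-hand rest and hold it level, label up, about 10 cm over the black pad of the code reader, centred on the pad and with its length along it, the notched end towards the reader's head; finish still holding it there, in the air. Leave the right-hand tag in its rest and do not disturb the padlock, the brass knob or the tape roll.

Things in the scene. Friction and masses are not known exactly. Their poses are not given: they have to be found in the camera images.
- nut_center (a point): big steel hex nut lying flat on the near part of the board, 35 mm across corners (along its x), 30 mm across flats (along its y), 16 mm high, 0.09 kg; the point is its centre, 8 mm above the board top
- pin_center (a point): steel hinge pin lying on the near part of the board, 55 mm long (along its y), about 10 mm thick (8 mm to grip across, along its x), with a small head, 0.03 kg; the point is its centre, 5 mm above the board top
- large_bin: large yellow stacking bin with a few small nuts on its floor, fixed, 113 (x) x 154 (y) x 60 mm high, walls 2 mm, inside 102 x 142 mm, floor 2 mm thick; the wall on its -x side, towards the robot, is only 30 mm high. Origin at the centre of its underside, z up. The two bins may have changed places
- small_bin: small yellow stacking bin, empty, fixed, 93 (x) x 124 (y) x 50 mm high, walls 2 mm, inside 80 x 112 mm, floor 2 mm thick; the wall on its -x side is only 25 mm high. Origin at the centre of its underside, z up
- tag_a_center (a point): job tag: plain steel plate, 110 long x 40 wide x 6 mm, 0.06 kg, with a bar-code label (both ends alike) on one face only. A notch 16 x 14 mm in one corner alone tells its ends apart. Site at the plate's centre; x along the length to the notched end, z out of the label. Starts in either rest, label face uppermost, sloping 0.5 rad
- tag_a_notch (a point): middle of the notched end of that tag, 55 mm from its centre along its x; axes as the tag's
- tag_b_center (a point): second tag, exactly like the first, same axes, in the other rest. Either tag may be in the left-hand rest; one of the two has its notched end at the top of the slope, the other at the bottom
- tag_b_notch (a point): middle of the notched end of the second tag, 55 mm from its centre along its x; axes as the tag's
- left_rest (a point): centre of the tag in the left-hand rest (larger y), 50 mm above the counter. The fixed plywood board, 210 x 210 x 8 mm, has x away from the robot, z up (the point's axes). Rests: wooden strips 20 mm wide, 100 mm apart, rising along +x at 0.5 rad, lip at the low end; the tag overhangs 10 mm on either side, its long edges are free to grip
- right_rest (a point): the same for the right-hand rest; the tag in it stays there
- pad_center (a point): centre of the top of the code reader's black rubber pad, 110 (x) x 70 (y) x 3 mm, flat on the counter, fixed. x points along the pad to the reader's head, z up. The head is a grey box on a post, 60 mm wide, its front 110 mm from here along x, its top 140 mm above the counter
- pad_head_end (a point): end of the pad, 55 mm from its centre towards the reader's head, over which the notched end belongs
- padlock: bystander, to be left alone; small brass padlock, 59 x 38 x 13 mm, lying on the counter; origin at the centre of its underside
- knob: bystander, to be left alone; turned brass furniture knob standing on the counter, 35 mm diameter, 37 mm high; origin at the centre of its underside
- tape: bystander, to be left alone; roll of brown tape lying flat on the counter, 74 mm diameter, 25 mm high; origin at the centre of its underside

How it is judged:
By the outcome, as a careful person would: the job done as asked, in the order asked, and still so for the second after the job is handed in, while the arm keeps its last pose, push and grip.
It also fails if it takes over 61 s, if anything falls off the work surface, if the arm or the gripper's body presses on something with over 40 N, if the wrist force passes 120 N, or if a joint passes its speed limit or range.

ROBOT

A 6-joint arm with a two-finger parallel gripper is mounted at the origin on the work surface; the furniture and walls round the work are solid. World frame = base frame: x ahead of the robot, y to its left, z up, the work surface at z = 0. Lengths are in m, angles in rad, forces in N, time in s.
With the tool pointing down it reaches from about 0.375 to 0.975 m from the base axis. Payload 3.8 kg.
Tool frame: the origin (TCP) lies midway between the tips of the shut fingers; the grasp point (between the pads) lies 19 mm behind it; x points along the fingers, y is the direction in which the jaws open and shut, and the axes are right-handed (so a half turn about x gives the same grasp; the last joint's range is limited). The gripper opens to 85 mm and grips with 20 to 120 N. Pads are 22 mm wide; open, the fingers measure 114 mm over their backs; the gripper's body (76 mm by 85 mm) begins 54 mm behind the grasp point. The pads swing forward as they close: fully open they stand 13 mm farther back than shut.
Start: joints at [1.07, 0.264, 1.604, -0, 1.274, -0.037], TCP at [0.302, 0.604, 0.231] pointing down, gripper open.
Joint ranges: [-2.63, 2.63], [-0.94, 2.18], [0.31, 2.57], [-1.31, 4.45], [0, 2.66], [-2.55, 2.55]. Speed limits (rad/s): [2.57, 2.57, 3.14, 3.14, 3.14, 3.14].

INTERFACE

Orientations are given as a rotation vector (axis times angle).
In Python, from workcell import read_state, read_camera, get_calibration, finish_job gives the robot as it stands. The module is installed in compiled form; this text tells all that it offers.
- The arm moves only by the shell command python3 -m creep 'ROWS' [FORCE]. ROWS is JSON, a list of rows, each a list of 3 entries, a list of its own where there are three numbers: the closure in counts, from 0 (fully open) to 255 (shut), then the shift along the world's x, y, z in mm, then the turn about the world's z in rad. In form: [[hand, [tx, ty, tz], spin], ...]. A call has exactly 8 rows; each row shifts and turns the commanded pose from where the row before left it; what a row does not reach is not made up. A row lasts 1/12 s, in which the tool goes at most 41.7 mm and 7.16 degrees, less where a joint would pass 70% of its speed; a pose out of reach is approached as far as the arm can. A call is refused whole if a number of a shift passes 41.7 or a number of a turn 0.125, either way. A call with a gripper value outside its range is refused whole. The fingers move at their own pace and stop on an object; FORCE is the grip in N (left out, the last holds). Time passes only in rows, so rows that do not move let the fingers close, or fill a call up. It gives the time, the measured TCP pose, the force and the opening at its end, in the units of the state.
- read_state(): the state, without advancing time (a new reading comes with each control period).
- read_camera(name): name is "scene" or "top"; returns (picture, depth): 480x640x3 uint8, blue, green, red; 480x640 float32, m along the optical axis (not along the pixel's ray), 0 where there is no reading.
- get_calibration(name): a dict with "K" (3x3 intrinsics, pixels), "eye" and "orientation" of the camera in the world. Camera axes: x right, y down, z forward; pixel columns grow to the right and rows downward; lengths in m; the calibration is good to about 2 mm. A picture is of the moment at which its call begins. get_calibration takes no time and is no camera call.
- finish_job(): hands the job in, once; it reports no verdict.
The state is a dict: "time": time; "q": joint angles; "joint_vel": joint speeds; "joint_torque": joint torques, N m; "tool_pos": TCP position; "tcp_rot": TCP orientation; "wrist_force": force on the tool from outside, world axes, zero at the start; "torque": the same for the moment, N m; "width": opening from 0.0 (shut) to 1.0 (fully open).
Only numpy, scipy, OpenCV 4.12 (cv2) and the standard library are available. Lean on these libraries where they do the work, as an engineer would, in place of code of your own. Each camera call takes 0.05 s, during which the arm holds its last target.

## Working session

There is one attempt and no reset: what is moved stays moved. The work goes in short steps, Python scripts to look and compute and a shell command to move; the robot and the scene stay as the last step left them, time stands still between calls to the robot, and variables do not carry over. Pictures are saved under pics/ and viewed, and the job is handed in when it is done.

```bash
mkdir -p pics
cat > h.py <<'E'
import numpy as np, cv2
from scipy.spatial.transform import Rotation as R
from workcell import *
def cam(n,tag):
    im,d=read_camera(n); cv2.imwrite(f'pics/{tag}.png',im); np.savez(f'{tag}.npz',im=im,d=d)
    return im,d
def cal(n):
    c=get_calibration(n);K=np.array(c['K']);o=np.array(c['orientation'],float)
    Rm=R.from_rotvec(o).as_matrix() if o.shape==(3,) else o
    return K,np.array(c['eye']),Rm
def cloud(n,d):
    K,e,Rm=cal(n);v,u=np.mgrid[:480,:640]
    p=np.stack([(u-K[0,2])/K[0,0]*d,(v-K[1,2])/K[1,1]*d,d],-1)
    return p@Rm.T+e
def proj(n,P):
    K,e,Rm=cal(n);p=(np.atleast_2d(P)-e)@Rm;p=p@K.T;return p[:,:2]/p[:,2:]
E
python3 - <<'E'
from h import *
for n in('scene','top'):
    print(get_calibration(n)); cam(n,n+'0')
print(read_state())
E
```

```text
{'K': array([[524.77091805,   0.        , 316.56012782],
       [  0.        , 524.77091805, 242.32638197],
       [  0.        ,   0.        ,   1.        ]]), 'eye': array([-0.24517123, -0.47679376,  0.88236113]), 'orientation': array([-2.05807558,  1.14877033, -0.49702543])}
{'K': array([[492.64857335,   0.        , 320.12408049],
       [  0.        , 492.64857335, 238.05820246],
       [  0.        ,   0.        ,   1.        ]]), 'eye': array([0.35905693, 0.01277066, 1.47270828]), 'orientation': array([-2.1523371 ,  2.18101605, -0.09141783])}
{'time': 0.1, 'q': array([ 1.07010959e+00,  2.64686708e-01,  1.60529361e+00, -1.16239714e-05,
        1.27371509e+00, -3.68944169e-02]), 'joint_vel': array([ 0.00029198, -0.00269986, -0.00273636, -0.0007674 , -0.00022517,
       -0.00088667]), 'joint_torque': array([ 3.19485680e-04, -5.16706181e+01, -3.68591630e+01, -2.57842396e-05,
        6.23924512e-03,  1.05146859e-05]), 'tool_pos': array([0.3016252 , 0.60308509, 0.23005021]), 'tcp_rot': array([ 0.36208786,  1.5405804 , -0.36530067]), 'wrist_force': array([ 0.92593202, -0.16682062, -0.5094598 ]), 'torque': array([-0.00933702, -0.00440829, -0.03057643]), 'width': 1.0010804049883235}
```

View pics/scene0.png

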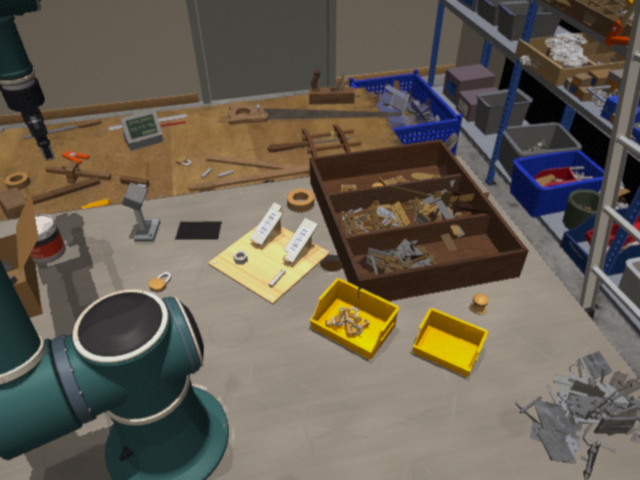

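View pics/top0.png

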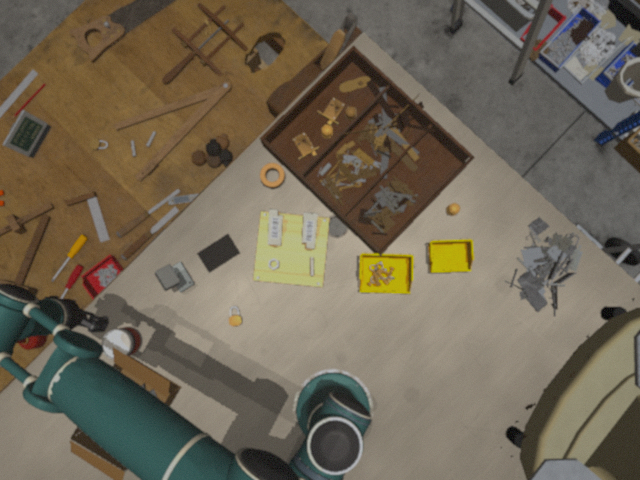

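The scene view shows the board with the nut at about (240,257) and the pin at (277,278). The tags are on their rests at (267,225) and (299,240). The pad is at (198,230), the reader head at (140,205), the large bin (with nuts) at (354,318) and the small bin at (450,342). The top view agrees. Next I'll enlarge the relevant parts.

Run:
```python
from h import *
im=np.load('top0.npz')['im'];cv2.imwrite('pics/topc.png',cv2.resize(im[195:300,140:340],None,fx=4,fy=4,interpolation=cv2.INTER_CUBIC))
im=np.load('scene0.npz')['im'];cv2.imwrite('pics/scenec.png',cv2.resize(im[170:310,120:340],None,fx=3.6,fy=3.6,interpolation=cv2.INTER_CUBIC))
```

```text
(no output)
```

View pics/topc.png

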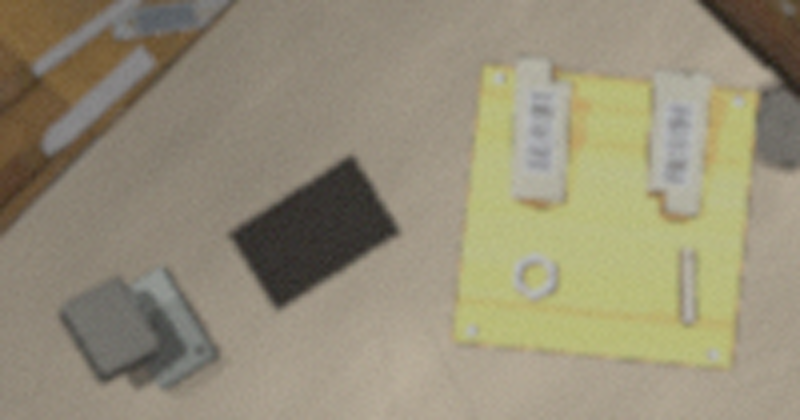

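View pics/scenec.png

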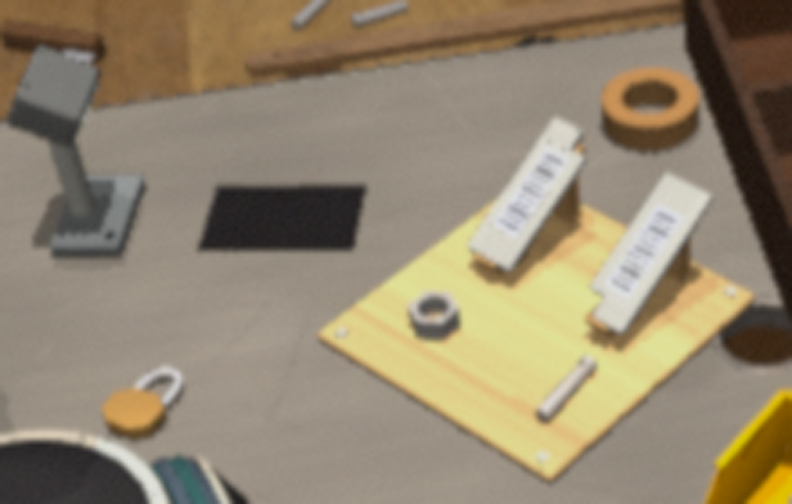

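The left tag's notch is at the top of the slope, in its right-hand corner. The right tag's notch is at the bottom. The reader head lies down-left of the pad. Next I measure all the points.

Run:
```python
from h import *
D={n:np.load(n+'0.npz') for n in('top','scene')}
def rect(n,mask,name):
    P=cloud(n,D[n]['d']);m=mask&(D[n]['d']>0)
    k,l,s,c=cv2.connectedComponentsWithStats(m.astype(np.uint8))
    for i in np.argsort(-s[1:,4])[:3]+1:
        if s[i,4]<20: continue
        q=P[l==i]
        r=cv2.minAreaRect((q[:,:2]*1000).astype(np.float32))
        print(n,name,s[i,4],'px',c[i].round(1),'med z',np.median(q[:,2]).round(4),'rect c',np.round(r[0],1),'size',np.round(r[1],1),'ang',round(r[2],2),'mean',(q.mean(0)*1000).round(1))
for n in D:
    im=D[n]['im'];P=cloud(n,D[n]['d']);hsv=cv2.cvtColor(im,cv2.COLOR_BGR2HSV)
    print(n,'counter z',np.median(P[300:305,300:310,2]) , P[240:243,:,2][:,225:232].mean())
    H,S,V=[hsv[...,i].astype(int) for i in range(3)]
    z=P[...,2];reg=(P[...,0]>0.3)&(P[...,0]<.8)&(P[...,1]<.65)&(P[...,1]>-.5)
    rect(n,reg&(V<60)&(abs(z)<.015)&(P[...,1]>.15),'pad')
    rect(n,reg&(S>200)&(H>20)&(H<32)&(z<.07),'bin')
    rect(n,reg&(H>15)&(H<35)&(S>60)&(z>.003)&(z<.014)&(P[...,1]>-.1)&(P[...,0]>.35),'board')
    rect(n,reg&(S<60)&(z>.028)&(z<.09)&(P[...,1]>-.0)&(P[...,1]<.3),'tags')
    rect(n,reg&(S<60)&(z>.010)&(z<.03)&(P[...,1]>-.1)&(P[...,1]<.3),'nutpin')
    rect(n,reg&(S<90)&(z>.1)&(z<.16)&(P[...,1]>.3)&(P[...,1]<.55),'head')
s=read_state();print(R.from_rotvec(s['tcp_rot']).as_matrix().round(3))
```

```text
top counter z 0.0002420453849453219 0.003253151374286315
top pad 690 px [217.9 252.7] med z 0.0035 rect c [460.9 335. ] size [ 63.6 102.6] ang 32.39 mean [460.8 335.6   3.6]
top bin 1495 px [386.4 272.6] med z 0.0035 rect c [ 395.1 -158.6] size [149.8 114.7] ang 88.11 mean [ 394.3 -165.7   12.3]
top bin 1225 px [449.5 255.4] med z 0.004 rect c [ 440.8 -350.4] size [ 89.1 121.7] ang 0.71 mean [ 442.9 -353.6   11.3]
top board 3405 px [291.4 253.1] med z 0.0086 rect c [470.4 116.5] size [212.6 212.2] ang 83.64 mean [456.5 114.9   8.6]
top board 25 px [332.2 167.7] med z 0.0083 rect c [713.   -9.4] size [ 5.7 56.4] ang 51.67 mean [713.5 -10.5   8. ]
top board 22 px [273.2 263.7] med z 0.0091 rect c [425.2 169.1] size [13.  14.8] ang 47.07 mean [425.4 169.4   9. ]
top tags 436 px [274.6 227.1] med z 0.0545 rect c [530.3 159.4] size [39.1 95.9] ang 83.97 mean [529.3 160.2  53.9]
top tags 434 px [309.4 229.1] med z 0.0561 rect c [518.4  59.9] size [38.8 97.5] ang 83.77 mean [521.7  59.   55.9]
top tags 32 px [325.8 168.8] med z 0.0316 rect c [704.3   9.5] size [12.2 36.2] ang 49.38 mean [70
[... 1352 characters left out ...]
ang 82.17 mean [520.3  59.2  54.3]
scene tags 583 px [267.4 223.5] med z 0.0519 rect c [528.6 160.5] size [44.4 99.2] ang 85.19 mean [527.9 159.8  52.5]
scene nutpin 133 px [240.1 256.7] med z 0.0223 rect c [423.9 168.2] size [33.3 31.4] ang 3.48 mean [423.1 167.1  21. ]
scene nutpin 87 px [277.  277.1] med z 0.0189 rect c [415.   55.5] size [11.4 54. ] ang 89.62 mean [415.7  54.2  18.4]
scene nutpin 31 px [290.  258.7] med z 0.0281 rect c [474.3  57.6] size [20.9 16.1] ang 65.57 mean [473.5  57.   27.7]
scene head 464 px [134.5 196.2] med z 0.1218 rect c [388.5 449.5] size [68.2 47.9] ang 28.87 mean [380.6 443.  121.3]
[[-0.001  0.447  0.894]
 [-0.002  0.894 -0.447]
 [-1.    -0.002 -0.   ]]
```

Run:
```python
from h import *
from scipy.optimize import minimize
D={n:np.load(n+'0.npz') for n in('top','scene')}
b=np.array([np.cos(-.106),np.sin(-.106)]);pb=np.array([-b[1],b[0]])
for nm,c in(('L',(.528,.160)),('R',(.519,.0595))):
  for n in D:
    im=D[n]['im'];P=cloud(n,D[n]['d']);S=cv2.cvtColor(im,cv2.COLOR_BGR2HSV)[...,1]
    rel=P[...,:2]-c;a=rel@b;t=rel@pb
    m=(abs(a)<.075)&(abs(t)<.03)&(P[...,2]>.02)&(S<70)&(abs(P[...,2]-.053-a*np.tan(.5))<.012)
    A=np.c_[a[m],t[m],np.ones(m.sum())];k=np.linalg.lstsq(A,P[m][:,2],rcond=None)[0]
    r=cv2.minAreaRect((P[m][:,:2]*1000).astype(np.float32))
    print(nm,n,m.sum(),'a',a[m].min().round(4),a[m].max().round(4),'t',np.percentile(t[m],[1,99]).round(4),'plane',k.round(4),'z',P[m][:,2].min().round(4),P[m][:,2].max().round(4),r)
# hex fit
def err(p,n,z0,mask):
    x,y,th=p;pts=[]
    for z in(.008,.024):
        for k in range(6):
            pts.append([x/1e3+.0175*np.cos(th+k*np.pi/3),y/1e3+.0175*np.sin(th+k*np.pi/3),z])
    h=cv2.convexHull(((proj(n,np.array(pts))-z0)*8+4).astype(np.float32)).astype(np.int32)
    g=np.zeros((480,480),np.uint8);cv2.fillPoly(g,[h],1)
    return -( (g&mask).sum()/((g|mask).sum()))
for n,c in(('top',(273,264)),('scene',(240,257))):
    im=D[n]['im'];z0=np.array(c)-30;cr=im[z0[1]:z0[1]+60,z0[0]:z0[0]+60]
    big=cv2.resize(cr,(480,480),interpolation=cv2.INTER_CUBIC)
    S=cv2.cvtColor(big,cv2.COLOR_BGR2HSV)[...,1]
    m=(S<75).astype(np.uint8);m[:130]=0;m[350:]=0;m[:,:130]=0;m[:,350:]=0
    ct,_=cv2.findContours(m,cv2.RETR_EXTERNAL,cv2.CHAIN_APPROX_NONE);g=np.zeros_like(m);cv2.drawContours(g,[max(ct,key=cv2.contourArea)],-1,1,-1)
    res=[]
    for th in np.radians(np.arange(0,60,5)):
        r=minimize(err,(425,167.5,th),args=(n,z0,g),method='Nelder-Mead',options=dict(initial_simplex=[[425,167.5,th],[429,167.5,th],[425,171,th],[425,167.5,th+.08]],maxiter=60));res.append((r.fun,*r.x))
    res.sort();print(n,g.sum()/64);[print(np.round(r[:3],3),np.degrees(r[3])%60) for r in res[:5]]
    big[cv2.Canny(g*255,50,100)>0]=(0,0,255)
    cv2.imwrite(f'pics/nut_{n}.png',big)
# counter around
for n in D:
    P=cloud(n,D[n]['d']);m=(abs(P[...,0]-.59)<.08)&(abs(P[...,1]-.30)<.07);print(n,np.percentile(P[m][:,2],[1,50,99]))
a=cv2.imread('pics/nut_top.png');c=cv2.imread('pics/nut_scene.png');cv2.imwrite('pics/nut2.png',cv2.resize(np.hstack([a,c]),(800,400)))
```

```text
L top 463 a -0.0476 0.0502 t [-0.0204  0.0184] plane [0.5316 0.0111 0.0532] z 0.0235 0.083 ((529.2505493164062, 159.10446166992188), (40.101348876953125, 97.9286117553711), 84.23493194580078)
L scene 608 a -0.0486 0.0502 t [-0.0206  0.021 ] plane [0.5355 0.0017 0.0525] z 0.0204 0.08 ((528.6268310546875, 160.50430297851562), (44.43120193481445, 99.20237731933594), 85.18785095214844)
R top 456 a -0.0749 0.0481 t [-0.0193  0.0193] plane [ 0.5395 -0.0289  0.0543] z 0.0217 0.0845 ((505.63226318359375, 60.952110290527344), (39.37929153442383, 123.07319641113281), 84.16153717041016)
R scene 667 a -0.0523 0.0476 t [-0.0195  0.0209] plane [0.5406 0.0167 0.0536] z 0.0246 0.0826 ((517.0913696289062, 60.97991180419922), (43.035118103027344, 99.70870971679688), 82.16971588134766)
top 168.890625
[ -0.602 427.233 168.406] 44.046846461855516
[ -0.599 424.974 167.461] 50.0060692831522
[ -0.599 426.871 168.541] 29.716405095001456
[ -0.599 427.237 168.9  ] 18.243811586162547
[ -0.599 426.937 168.417] 36.21176349187111
scene 162.0625
[ -0.942 427.6   170.953] 54.10093634635749
[ -0.942 427.905 170.955] 57.49431145580739
[ -0.941 427.272 171.17 ] 53.39900236805311
[ -0.94  427.769 170.934] 59.107676166538994
[ -0.94  427.891 170.965] 59.30057989770228
top [-0.00669031  0.00055764  0.0082433 ]
scene [-0.00368764  0.0005192   0.00477091]
```

View pics/nut2.png

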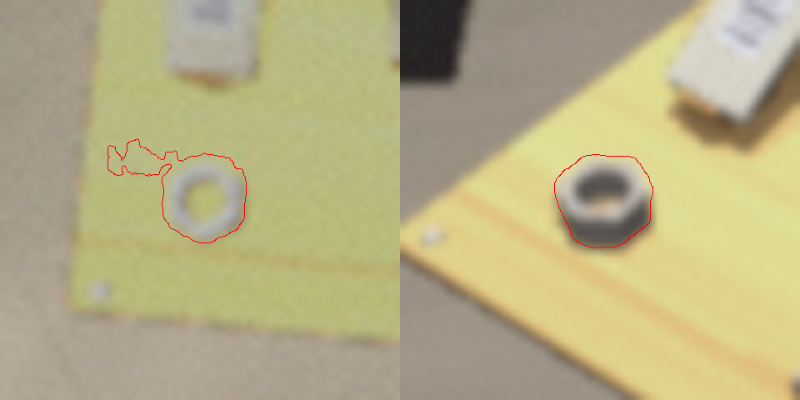

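The nut is at about (426,168,16) mm with a corner axis near −4°, which matches the board yaw of −6°. The left tag centre is at about (528.5,159.5,50) and tilts 0.5 rad as stated. The pin is at (416,55) with its length along world x. The pad is at (461,335), with the direction to the head at 122.4°. I start moving towards the nut.

```bash
python3 -m creep '[[0,[10,-36,0],-0.083],[0,[10,-36,0],-0.083],[0,[10,-36,0],-0.083],[0,[10,-36,0],-0.083],[0,[10,-36,0],-0.083],[0,[10,-36,0],-0.083],[0,[10,-36,0],-0.083],[0,[10,-36,0],-0.08]]' 40
```

```text
time: 0.77
tool_pos: [0.3817, 0.3138, 0.2308]
tcp_rot: [0.877, 1.387, -0.878]
wrist_force: [0.6, -0.2, -0.1]
width: 1.001
```

```bash
python3 -m creep '[[0,[9,-29,-22],0],[0,[9,-29,-22],0],[0,[9,-29,-22],0],[0,[9,-29,-22],0],[0,[8.5,-29,-22],0],[0,[0,0,-20],0],[0,[0,0,-20],0],[0,[0,0,0],0]]'
cat >> h.py <<'E'
def st():
    s=read_state();M=R.from_rotvec(s['tcp_rot']).as_matrix()
    print('t',round(s['time'],2),'pos',(s['tool_pos']*1000).round(1),'psi',np.degrees(np.arctan2(M[1,1],M[0,1])).round(2),'xz',M[:,0].round(3),'q',np.round(s['q'],2),'F',np.round(s['wrist_force'],1),'w',round(s['width'],3))
E
python3 -c "
from h import *
st()"
```

```text
time: 1.43
tool_pos: [0.4227, 0.1686, 0.077]
tcp_rot: [0.871, 1.393, -0.882]
wrist_force: [-1.0, -0.3, -0.4]
width: 1.001
t 1.43 pos [422.7 168.6  77. ] psi 25.45 xz [-0.008 -0.003 -1.   ] q [ 0.32  0.01  2.2   0.    0.94 -0.12] F [-1.  -0.3 -0.4] w 1.001
```

```bash
python3 -m creep '[[0,[1,0,-20],0],[0,[1,0,-20],0],[0,[0,0,-15],0],[0,[0,0,-8],0],[0,[0,0,0],0],[255,[0,0,0],0],[255,[0,0,0],0],[255,[0,0,0],0]]' 40; python3 -c "
from h import *
st()"
```

```text
time: 2.1
tool_pos: [0.4296, 0.1712, 0.0196]
tcp_rot: [0.876, 1.386, -0.873]
wrist_force: [-0.5, 0.4, 1.1]
width: 0.604
t 2.1 pos [429.6 171.2  19.6] psi 25.57 xz [ 0.002  0.001 -1.   ] q [ 0.33  0.11  2.23 -0.    0.8  -0.12] F [-0.5  0.4  1.1] w 0.604
```

The tip is a bit high, so I drop it another 8 mm while the fingers are still open.

```bash
python3 -m creep '[[150,[-3,-2,-8],0],[150,[0,0,0],0],[255,[0,0,0],0],[255,[0,0,0],0],[255,[0,0,0],0],[255,[0,0,0],0],[255,[0,0,0],0],[255,[0,0,0],0]]' 40; python3 -c "
from h import *
st()"
```

```text
time: 2.77
tool_pos: [0.4254, 0.1687, 0.0102]
tcp_rot: [0.875, 1.388, -0.875]
wrist_force: [-0.3, -0.5, 0.1]
width: 0.341
t 2.77 pos [425.4 168.7  10.2] psi 25.55 xz [-0. -0. -1.] q [ 0.32  0.12  2.24  0.    0.78 -0.12] F [-0.3 -0.5  0.1] w 0.341
```

```bash
python3 -m creep '[[255,[0,0,40],0],[255,[0,0,40],-0.06],[255,[0,-20,35],-0.12],[255,[-3,-36,0],-0.12],[255,[-3,-36,0],-0.12],[255,[-3,-36,0],-0.12],[255,[-3,-36,0],-0.12],[255,[-3,-36,0],-0.12]]' 40; python3 -c "
from h import *
st()"
```

```text
time: 3.43
tool_pos: [0.41, -0.0328, 0.1256]
tcp_rot: [1.455, 1.028, -1.454]
wrist_force: [0.7, -0.3, -1.2]
width: 0.346
t 3.43 pos [410.  -32.8 125.6] psi -19.44 xz [ 0.001 -0.    -1.   ] q [-0.14 -0.16  2.25  0.    1.05  0.2 ] F [ 0.7 -0.3 -1.2] w 0.346
```

```bash
python3 -m creep '[[255,[-3,-32,0],-0.12],[255,[-3,-32,0],-0.12],[255,[-3,-32,0],-0.12],[255,[-3,-32,0],-0.12],[255,[-2,0,-20],-0.12],[255,[0,0,-20],-0.12],[255,[0,0,-10],-0.12],[255,[0,0,0],-0.12]]' 40; python3 -c "
from h import *
st();cam('scene','s1')"
```

```text
time: 4.1
tool_pos: [0.3939, -0.1586, 0.0725]
tcp_rot: [2.074, 0.285, -2.083]
wrist_force: [-0.3, 0.8, -0.2]
width: 0.341
t 4.1 pos [ 393.9 -158.6   72.5] psi -74.55 xz [-0.005  0.002 -1.   ] q [-0.44 -0.05  2.27  0.    0.93  0.86] F [-0.3  0.8 -0.2] w 0.341
```

View pics/s1.png

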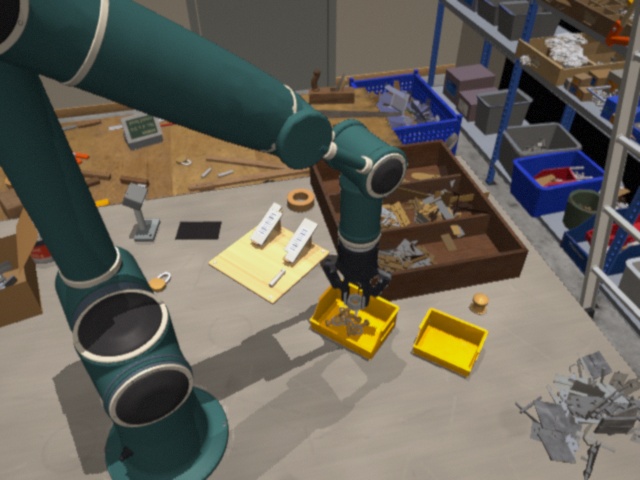

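The gripper is over the large bin with the nut, at about (355,300). I lower it into the bin and release.

```bash
python3 -m creep '[[255,[1,0,-12],-0.12],[255,[1,0,-12],-0.12],[255,[0,0,-8],-0.03],[255,[0,0,0],0],[120,[0,0,0],0],[120,[0,0,0],0],[120,[0,0,0],0],[120,[0,0,0],0]]' 40; python3 -c "
from h import *
st()"
```

```text
time: 4.82
tool_pos: [0.3993, -0.1597, 0.0442]
tcp_rot: [2.219, 0.008, -2.215]
wrist_force: [0.6, 0.3, 0.5]
width: 0.536
t 4.82 pos [ 399.3 -159.7   44.2] psi -89.56 xz [ 0.002 -0.001 -1.   ] q [-0.44  0.    2.28  0.    0.85  1.12] F [0.6 0.3 0.5] w 0.536
```

```bash
python3 -m creep '[[120,[0,0,0],0],[100,[0,0,30],0],[80,[0,0,40],0],[80,[0,20,35],0],[80,[0,38,0],0],[80,[2,38,0],0],[80,[2,38,0],0],[80,[2,38,0],0]]' 40; python3 -c "
from h import *
st();im,d=cam('scene','s2');cv2.imwrite('pics/s2c.png',cv2.resize(im[260:390,220:500],None,fx=2.8,fy=2.8,interpolation=2))"
```

```text
time: 5.48
tool_pos: [0.4046, 0.0141, 0.1493]
tcp_rot: [2.221, 0.007, -2.216]
wrist_force: [-0.1, -0.3, -0.5]
width: 0.686
t 5.48 pos [404.6  14.1 149.3] psi -89.66 xz [ 0.002 -0.    -1.   ] q [-0.03 -0.2   2.24  0.    1.1   1.54] F [-0.1 -0.3 -0.5] w 0.686
```

View pics/s2c.png

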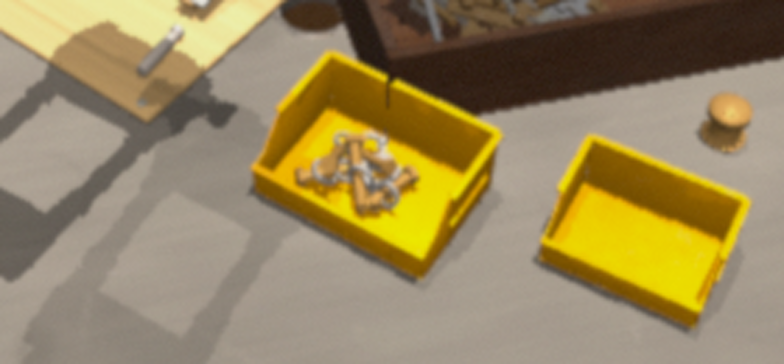

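```bash
python3 -c "
from h import *
a=np.load('scene0.npz');b=np.load('s2.npz')
f=lambda i:cv2.resize(i[275:365,305:405],None,fx=4,fy=4,interpolation=2)
cv2.imwrite('pics/cmp.png',np.hstack([f(a['im']),f(b['im'])]))
A=cloud('scene',a['d']);B=cloud('scene',b['d']);dz=B[...,2]-A[...,2]
w=np.argwhere((dz>.007)&(abs(B[...,0]-.4)<.06)&(abs(B[...,1]+.16)<.08));print(len(w),[B[tuple(i)].round(3) for i in w[:12]])"
```

```text
49 [array([ 0.443, -0.102,  0.017]), array([ 0.438, -0.186,  0.055]), array([ 0.393, -0.088,  0.022]), array([ 0.411, -0.093,  0.004]), array([ 0.426, -0.154,  0.006]), array([ 0.44 , -0.176,  0.006]), array([ 0.409, -0.151,  0.018]), array([ 0.41 , -0.158,  0.021]), array([ 0.412, -0.159,  0.019]), array([ 0.416, -0.159,  0.016]), array([ 0.407, -0.157,  0.02 ]), array([ 0.41 , -0.157,  0.017])]
```

View pics/cmp.png

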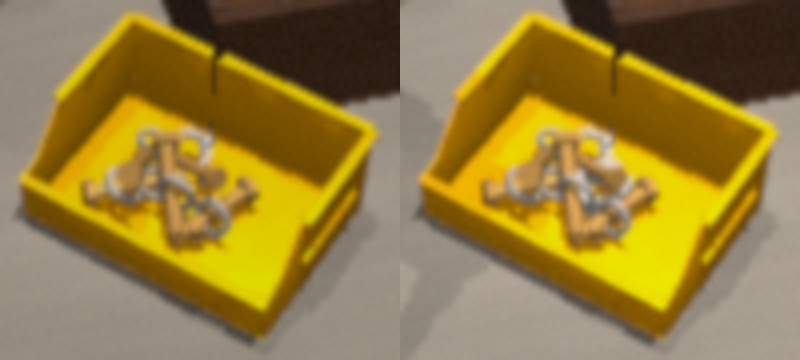

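The nut shows at about (600,195) in the right-hand crop and in the depth difference (raised to z≈20 mm at (0.41,−0.157)). It is in the large bin. Next the pin.

```bash
python3 -m creep '[[80,[5,20,-30],0],[80,[5,20,-30],-0.01],[80,[1,1,-30],0],[80,[0,0,-20],0],[80,[0,0,-8],0],[80,[0,0,0],0],[80,[0,0,0],0],[80,[0,0,0],0]]' 40; python3 -c "
from h import *
st();im,d=cam('scene','s3');cv2.imwrite('pics/s3c.png',cv2.resize(im[200:330,200:360],None,fx=4.5,fy=4.5,interpolation=2))"
```

```text
time: 6.2
tool_pos: [0.4171, 0.0534, 0.0318]
tcp_rot: [-2.223, 0.004, 2.216]
wrist_force: [1.0, 0.0, 0.6]
width: 0.682
t 6.2 pos [417.1  53.4  31.8] psi -90.22 xz [ 0.003  0.    -1.   ] q [ 0.07  0.01  2.31 -0.    0.82  1.64] F [1.  0.  0.6] w 0.682
```

View pics/s3c.png

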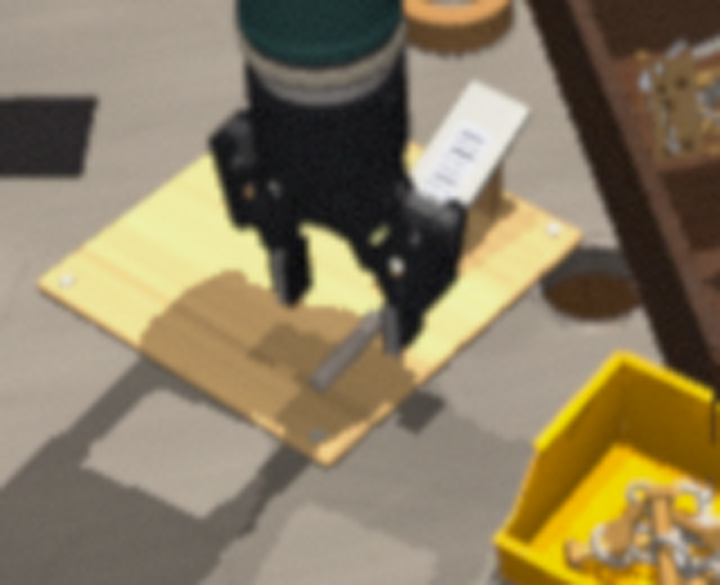

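The fingers straddle the pin, which is at about (350,350) in the crop. I go down and grip it.

```bash
python3 -m creep '[[80,[0,1,-12],0],[80,[0,0,-9],0],[255,[0,0,0],0],[255,[0,0,0],0],[255,[0,0,0],0],[255,[0,0,0],0],[255,[0,0,0],0],[255,[0,0,0],0]]' 40; python3 -c "
from h import *
st()"
```

```text
time: 6.92
tool_pos: [0.4161, 0.0547, 0.0099]
tcp_rot: [-2.221, 0.003, 2.219]
wrist_force: [-0.6, -1.2, 4.5]
width: 0.074
t 6.92 pos [416.1  54.7   9.9] psi -90.18 xz [ 0.001  0.    -1.   ] q [ 0.07  0.05  2.32 -0.    0.77  1.65] F [-0.6 -1.2  4.5] w 0.074
```

```bash
python3 -m creep '[[255,[0,0,30],0],[255,[0,0,40],0],[255,[0,-10,38],0],[255,[2,-36,10],0],[255,[2,-36,0],0],[255,[2,-36,0],0],[255,[2,-36,0],0],[255,[2,-36,0],0]]' 40; python3 -c "
from h import *
st();im,d=cam('scene','s4');cv2.imwrite('pics/s4c.png',cv2.resize(im[190:370,200:500],None,fx=2.6,fy=2.6,interpolation=2))"
```

```text
time: 7.58
tool_pos: [0.4254, -0.1369, 0.1277]
tcp_rot: [-2.221, 0.004, 2.219]
wrist_force: [0.9, 1.0, -0.1]
width: 0.075
t 7.58 pos [ 425.4 -136.9  127.7] psi -90.16 xz [ 0.001 -0.    -1.   ] q [-0.37 -0.08  2.18  0.    1.04  1.21] F [ 0.9  1.  -0.1] w 0.075
```

View pics/s4c.png

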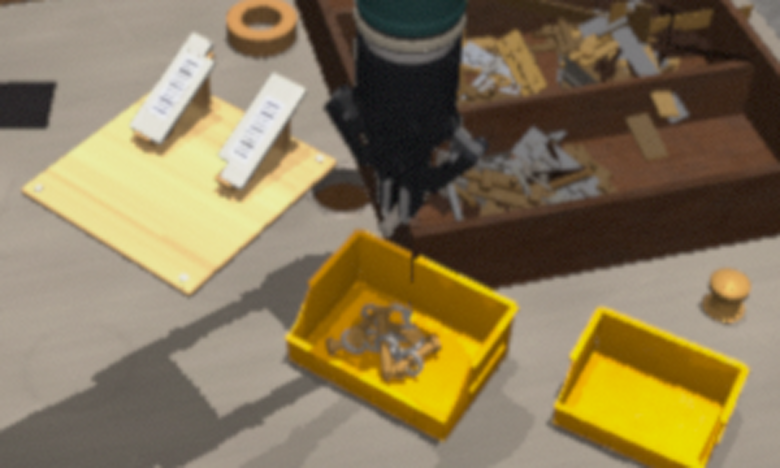

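The board is clear and the pin is in the jaws. On to the small bin.

```bash
python3 -m creep '[[255,[3,-35.5,0],0],[255,[3,-35.5,0],0],[255,[3,-35.5,0],0],[255,[2,-35.5,0],0],[255,[2,-35.5,0],0],[255,[2,-35.5,-15],0],[255,[0,0,-25],0],[255,[0,0,-15],0]]' 40; python3 -c "
from h import *
st()"
```

```text
time: 8.3
tool_pos: [0.4401, -0.3502, 0.0708]
tcp_rot: [-2.218, 0.007, 2.219]
wrist_force: [-0.4, 1.1, -1.1]
width: 0.074
t 8.3 pos [ 440.1 -350.2   70.8] psi -90.36 xz [-0.  0. -1.] q [-0.72  0.21  1.99 -0.    0.94  0.86] F [-0.4  1.1 -1.1] w 0.074
```

```bash
python3 -m creep '[[255,[0,0,-20],0],[255,[0,0,-20],0],[255,[0,0,-12],0],[255,[0,0,0],0],[255,[0,0,0],0],[150,[0,0,0],0],[150,[0,0,0],0],[150,[0,0,0],0]]' 40; python3 -c "
from h import *
st()"
```

```text
time: 8.97
tool_pos: [0.4416, -0.3492, 0.0219]
tcp_rot: [-2.223, 0.006, 2.218]
wrist_force: [0.1, -0.0, 0.6]
width: 0.412
t 8.97 pos [ 441.6 -349.2   21.9] psi -90.18 xz [ 0.002 -0.002 -1.   ] q [-0.71  0.27  2.02  0.    0.85  0.86] F [ 0.1 -0.   0.6] w 0.412
```

```bash
python3 -m creep '[[150,[0,0,0],0],[120,[0,0,38],0],[100,[0,0,40],0],[80,[0,10,40],0],[80,[4,36,5],0],[80,[4,36,0],0],[80,[4,36,0],0],[80,[4,36,0],-0.02]]' 40; python3 -c "
from h import *
st();im,d=cam('scene','s5');cv2.imwrite('pics/s5c.png',cv2.resize(im[270:390,300:500],None,fx=3.9,fy=3.9,interpolation=2))"
```

```text
time: 9.63
tool_pos: [0.4569, -0.1933, 0.1447]
tcp_rot: [-2.212, 0.028, 2.207]
wrist_force: [1.0, -0.1, 0.3]
width: 0.691
t 9.63 pos [ 456.9 -193.3  144.7] psi -91.41 xz [ 0.002 -0.001 -1.   ] q [-0.45 -0.    2.07  0.    1.07  1.14] F [ 1.  -0.1  0.3] w 0.691
```

View pics/s5c.png

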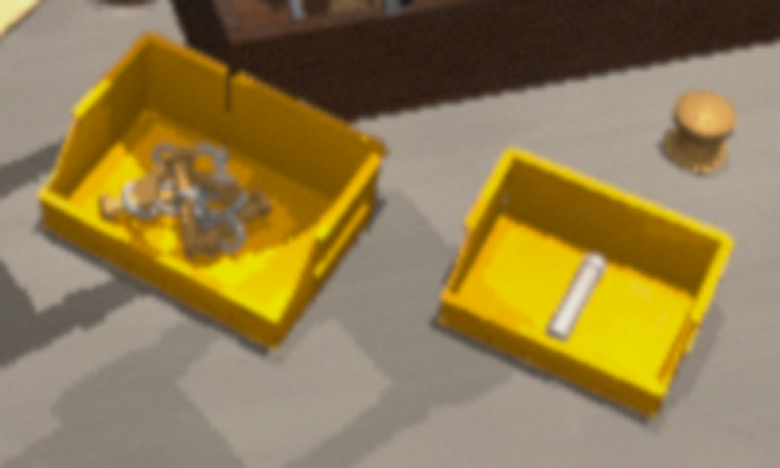

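The pin lies in the small bin at about (578,295) in the crop. Before crossing, I check the height of the wooden box.

```bash
python3 -c "
from h import *
P=cloud('top',np.load('top0.npz')['d'])
m=(P[...,0]>.4)&(P[...,0]<.65)&(P[...,1]>-.25)&(P[...,1]<.03)&(P[...,2]>.03)
print(np.percentile(P[m][:,2],[50,99,100]), P[m][:,0].min())
Q=P[m&(P[...,2]>.075)];print(Q.max(0),Q.min(0),Q[np.argmin(Q[:,0])])"
```

```text
[0.05983045 0.0925435  0.09645748] 0.4001904360416075
[0.64456897 0.02975901 0.09645748] [ 0.44198272 -0.24990057  0.07505202] [ 0.44198272 -0.14205757  0.09167793]
```

```bash
python3 -m creep '[[80,[5,36,5],-0.02],[80,[5,36,3],-0.02],[80,[5,36,0],-0.02],[80,[5,36,0],-0.02],[80,[8,36,0],0],[80,[8,36,0],0],[80,[8,36,0],0],[40,[8,36,0],0]]' 20; python3 -c "
from h import *
st()"
```

```text
time: 10.35
tool_pos: [0.5088, 0.0954, 0.1521]
tcp_rot: [-2.17, 0.111, 2.167]
wrist_force: [0.4, -0.2, 0.6]
width: 0.807
t 10.35 pos [508.8  95.4 152.1] psi -95.9 xz [ 0.002  0.    -1.   ] q [ 0.14  0.03  2.02 -0.    1.09  1.81] F [ 0.4 -0.2  0.6] w 0.807
```

```bash
python3 -m creep '[[40,[9,30,0],0],[40,[9,30,0],0],[40,[3,4,-20],0],[40,[0,0,-25],0],[40,[0,0,-25],0],[40,[0,0,-12],0],[40,[0,0,0],0],[40,[0,0,0],0]]' 20; python3 -c "
from h import *
st();im,d=cam('scene','s6');cv2.imwrite('pics/s6c.png',cv2.resize(im[150:290,190:360],None,fx=4.2,fy=4.2,interpolation=2))
im,d=cam('top','t6');cv2.imwrite('pics/t6c.png',cv2.resize(im[180:290,240:350],None,fx=5,fy=5,interpolation=2))"
```

```text
time: 11.02
tool_pos: [0.5291, 0.1574, 0.0691]
tcp_rot: [-2.167, 0.113, 2.17]
wrist_force: [-0.9, 0.0, 0.4]
width: 0.844
t 11.02 pos [529.1 157.4  69.1] psi -95.92 xz [-0.001 -0.    -1.   ] q [ 0.24  0.19  2.02 -0.    0.94  1.92] F [-0.9  0.   0.4] w 0.844
```

View pics/s6c.png

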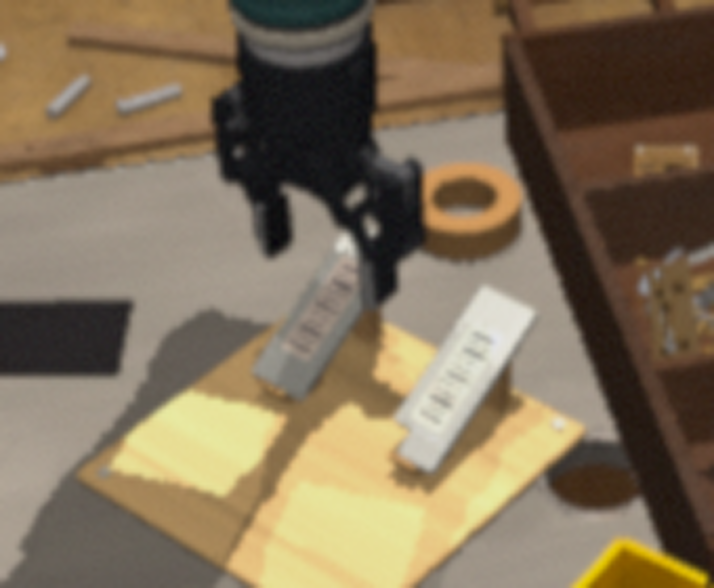

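View pics/t6c.png

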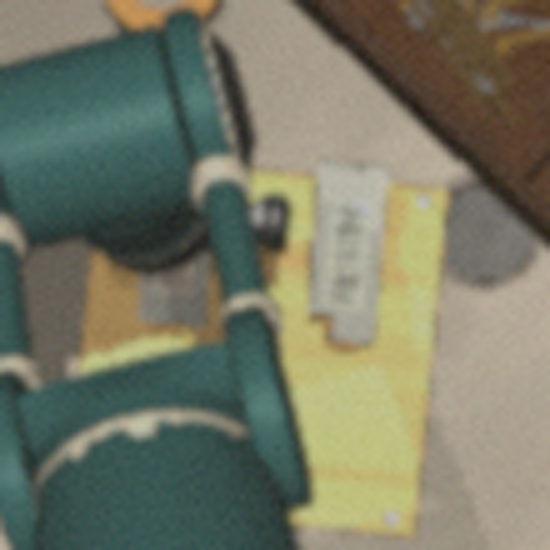

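The fingers straddle the left tag at about (310,315) in the scene crop and are clear of the right tag. I lower and close.

```bash
python3 -m creep '[[40,[0,2,-14],0],[60,[0,0,-12],0],[90,[0,0,0],0],[110,[0,0,0],0],[255,[0,0,0],0],[255,[0,0,0],0],[255,[0,0,0],0],[255,[0,0,0],0]]' 25; python3 -c "
from h import *
st()"
```

```text
time: 11.78
tool_pos: [0.53, 0.1598, 0.0441]
tcp_rot: [-2.17, 0.112, 2.167]
wrist_force: [-1.2, -0.1, 3.9]
width: 0.458
t 11.78 pos [530.  159.8  44.1] psi -95.91 xz [ 0.001  0.    -1.   ] q [ 0.25  0.23  2.03 -0.    0.89  1.92] F [-1.2 -0.1  3.9] w 0.458
```

```bash
python3 -m creep '[[255,[0,0,15],0],[255,[0,0,30],0],[255,[0,0,38],0],[255,[0,0,20],0.1],[255,[8,18,0],0.118],[255,[8,18,0],0.118],[255,[8,18,0],0.118],[255,[8,18,0],0.118]]' 25; python3 -c "
from h import *
st();im,d=cam('scene','s7');cv2.imwrite('pics/s7c.png',cv2.resize(im[130:290,170:360],None,fx=3.7,fy=3.7,interpolation=2))"
```

```text
time: 12.45
tool_pos: [0.5619, 0.2324, 0.1468]
tcp_rot: [1.958, 0.473, -1.956]
wrist_force: [-0.3, -0.4, 0.4]
width: 0.455
t 12.45 pos [561.9 232.4 146.8] psi -62.83 xz [ 0.001  0.    -1.   ] q [0.35 0.2  1.84 0.   1.1  1.45] F [-0.3 -0.4  0.4] w 0.455
```

View pics/s7c.png

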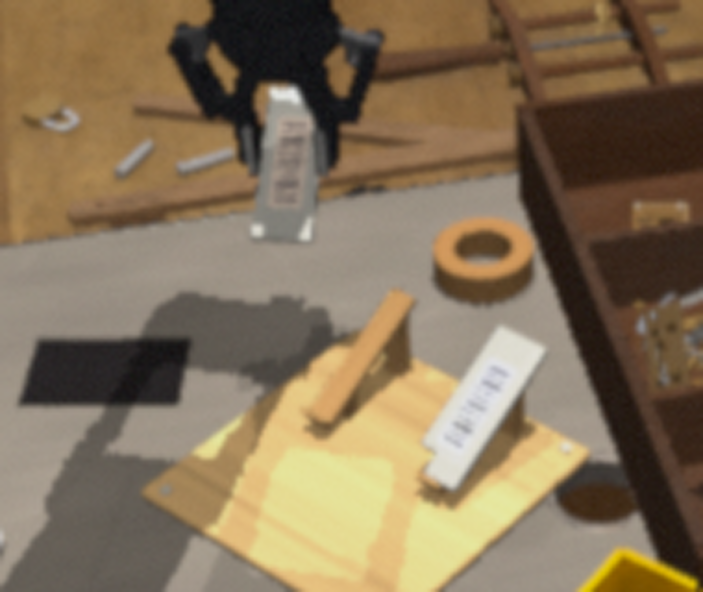

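The tag is held, with its notch at the far upper end. The right tag has not moved. I carry it to the free counter at (600,300) to level it there, turning on the way.

```bash
python3 -m creep '[[255,[7,13,0],0.119],[255,[7,13,0],0.119],[255,[7,13,0],0.119],[255,[7,13,0],0.119],[255,[6,13,0],0.119],[255,[4,3,0],0.119],[255,[0,0,0],0.119],[255,[0,0,0],0.119]]' 25
```

```text
time: 13.17
tool_pos: [0.5996, 0.3001, 0.146]
tcp_rot: [1.314, 1.138, -1.315]
wrist_force: [-0.4, -0.0, -0.8]
width: 0.459
```

```bash
python3 -m creep '[[255,[0,0,-15],0.119],[255,[0,0,-20],0.119],[255,[0,0,-20],0.119],[255,[0,0,-20],0.119],[255,[0,0,-15],0.119],[255,[0,0,0],0.119],[255,[0,0,0],0],[255,[0,0,0],0]]' 25; python3 -c "
from h import *
st();im,d=cam('scene','s8');cv2.imwrite('pics/s8c.png',cv2.resize(im[130:290,120:310],None,fx=3.7,fy=3.7,interpolation=2))"
```

```text
time: 13.83
tool_pos: [0.5995, 0.2997, 0.0561]
tcp_rot: [0.787, 1.424, -0.787]
wrist_force: [0.3, 1.1, -0.3]
width: 0.46
t 13.83 pos [599.5 299.7  56.1] psi 32.11 xz [-0. -0. -1.] q [ 0.43  0.4   1.76  0.    0.98 -0.13] F [ 0.3  1.1 -0.3] w 0.46
```

View pics/s8c.png

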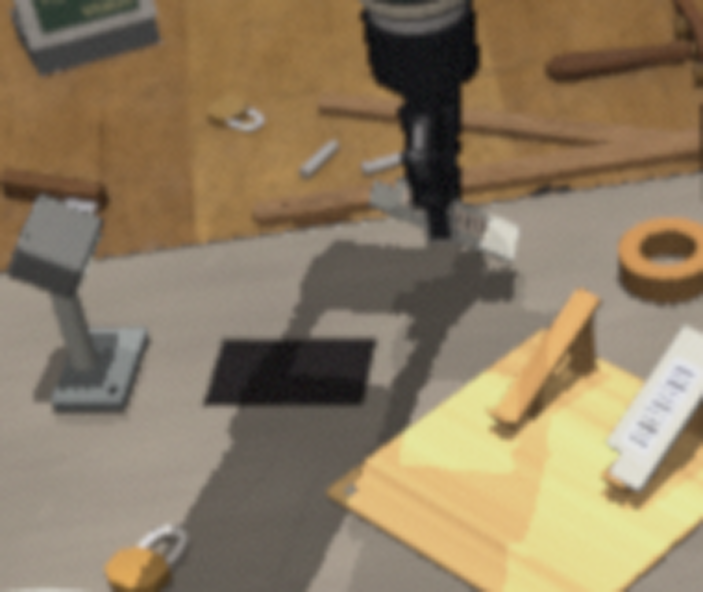

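```bash
python3 -m creep '[[255,[0,0,-15],0],[255,[0,0,-12],0],[255,[0,0,-3],0],[255,[0,0,-3],0],[255,[0,0,-3],0],[255,[0,0,-3],0],[255,[0,0,0],0],[255,[0,0,0],0]]' 20; python3 -c "
from h import *
st()"
```

```text
time: 14.55
tool_pos: [0.5993, 0.3004, 0.018]
tcp_rot: [0.785, 1.425, -0.784]
wrist_force: [-3.7, 1.5, 2.8]
width: 0.457
t 14.55 pos [599.3 300.4  18. ] psi 32.29 xz [-0.     0.001 -1.   ] q [ 0.43  0.45  1.78  0.    0.91 -0.14] F [-3.7  1.5  2.8] w 0.457
```

```bash
python3 -m creep '[[255,[0,0,-2],0],[255,[0,0,-2],0],[255,[0,0,-2],0],[255,[0,0,-2],0],[255,[0,0,-2],0],[255,[0,0,-2],0],[255,[0,0,0],0],[255,[0,0,0],0]]' 20; python3 -c "
from h import *
st();im,d=cam('scene','s9');cv2.imwrite('pics/s9c.png',cv2.resize(im[150:270,180:320],None,fx=5,fy=5,interpolation=2))"
```

```text
time: 15.22
tool_pos: [0.6005, 0.3008, 0.0063]
tcp_rot: [0.786, 1.423, -0.782]
wrist_force: [-1.5, 3.6, 3.9]
width: 0.459
t 15.22 pos [600.5 300.8   6.3] psi 32.32 xz [ 0.002  0.002 -1.   ] q [ 0.43  0.46  1.78  0.    0.89 -0.14] F [-1.5  3.6  3.9] w 0.459
```

View pics/s9c.png

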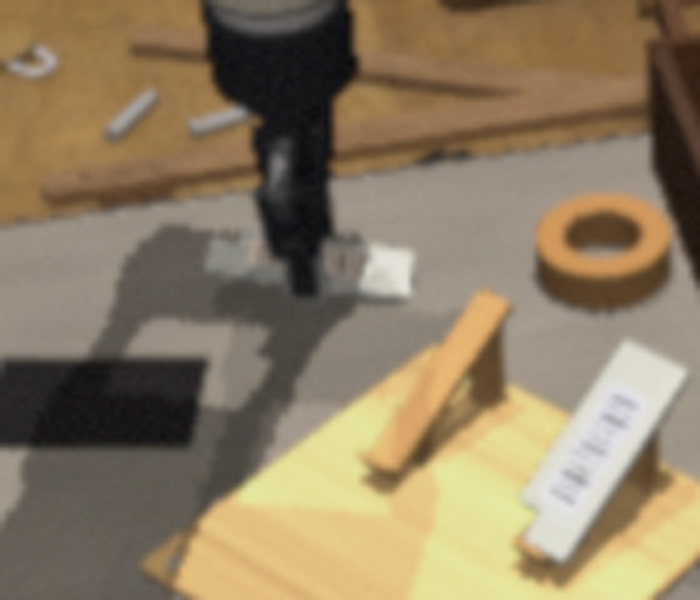

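It is nearly flat. I lower a little more, then release.

```bash
python3 -m creep '[[255,[0,0,-1.5],0],[255,[0,0,-1],0],[255,[0,0,0],0],[100,[0,0,0],0],[100,[0,0,0],0],[100,[0,0,0],0],[100,[0,0,0],0],[100,[0,0,0],0]]' 20; python3 -c "
from h import *
st()
for n in('scene','top'):
    im,d=cam(n,n+'10');P=cloud(n,d);e=np.array([-.536,.844]);f=np.array([.844,.536]);S=cv2.cvtColor(im,cv2.COLOR_BGR2HSV)[...,1]
    rel=P[...,:2]-(.6,.3);a=rel@e;t=rel@f
    m=(abs(t)<.035)&(abs(a)<.075)&(P[...,2]<.04)&(P[...,2]>.0035)
    for lo in np.arange(-.07,.07,.01):
        q=m&(a>=lo)&(a<lo+.01)
        if q.sum()>3: print(n,round(lo,3),q.sum(),np.median(P[q][:,2]).round(4),t[q].min().round(3),t[q].max().round(3))
im=np.load('scene10.npz')['im'];cv2.imwrite('pics/s10c.png',cv2.resize(im[150:270,180:320],None,fx=5,fy=5,interpolation=2))"
```

```text
time: 15.93
tool_pos: [0.5991, 0.2991, 0.0022]
tcp_rot: [0.784, 1.425, -0.786]
wrist_force: [0.1, -0.1, 0.1]
width: 0.61
t 15.93 pos [599.1 299.1   2.2] psi 32.3 xz [-0.001 -0.001 -1.   ] q [ 0.43  0.47  1.79 -0.    0.89 -0.14] F [ 0.1 -0.1  0.1] w 0.61
scene -0.07 6 0.004 -0.03 0.032
scene -0.06 13 0.0061 -0.023 0.016
scene -0.05 34 0.006 -0.03 0.027
scene -0.04 32 0.0066 -0.029 0.016
scene -0.03 37 0.0071 -0.033 0.033
scene -0.02 46 0.0079 -0.035 0.031
scene -0.01 41 0.0164 -0.035 0.03
scene 0.0 4 0.0128 -0.034 -0.033
scene 0.01 12 0.0069 -0.033 -0.002
scene 0.02 21 0.0064 -0.026 0.009
scene 0.03 37 0.0063 -0.023 0.019
scene 0.04 26 0.0068 -0.021 0.03
scene 0.05 15 0.0063 -0.024 0.008
scene 0.06 5 0.0038 -0.022 0.031
top -0.07 18 0.0047 -0.028 0.031
top -0.06 31 0.0059 -0.029 0.032
top -0.05 44 0.007 -0.033 0.035
top -0.04 43 0.0062 -0.022 0.033
top -0.03 31 0.0069 -0.032 0.015
top -0.02 4 0.0052 -0.027 -0.015
```

View pics/s10c.png

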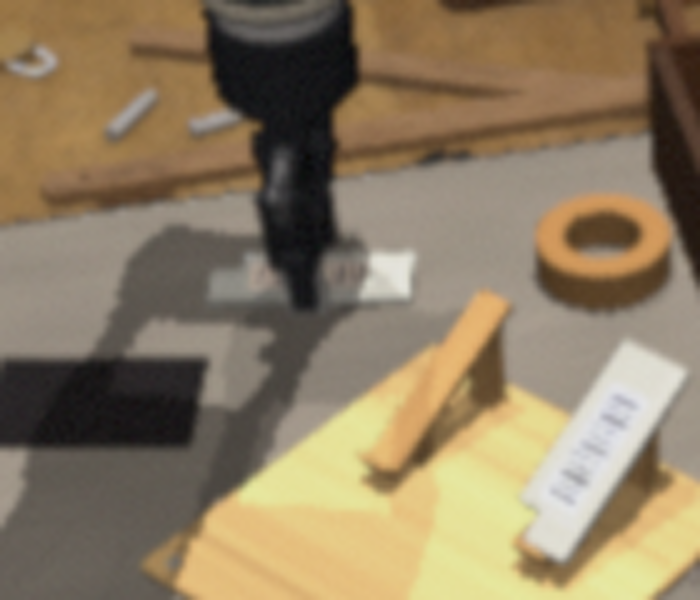

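The tag lies flat, with its top at 6 mm along the whole length, label up and the notch towards the head. I regrip it low down.

```bash
python3 -m creep '[[100,[0,0,-1.5],0],[100,[0,0,-0.7],0],[255,[0,0,0],0],[255,[0,0,0],0],[255,[0,0,0],0],[255,[0,0,0],0],[255,[0,0,0],0],[255,[0,0,0],0]]' 50; python3 -c "
from h import *
st()"
```

```text
time: 16.7
tool_pos: [0.5996, 0.2998, 0.0007]
tcp_rot: [0.785, 1.424, -0.784]
wrist_force: [-0.8, 1.0, 1.6]
width: 0.446
t 16.7 pos [599.6 299.8   0.7] psi 32.32 xz [ 0.  0. -1.] q [ 0.43  0.47  1.79 -0.    0.88 -0.14] F [-0.8  1.   1.6] w 0.446
```

```bash
python3 -m creep '[[255,[0,0,5],0],[255,[0,0,12],0],[255,[0,0,20],0],[255,[0,0,25],0],[255,[0,0,25],0],[255,[0,0,13],0],[255,[-8,2,0],0],[255,[-12,3,0],0]]' 50; python3 -c "
from h import *
st();im,d=cam('scene','s11');cv2.imwrite('pics/s11c.png',cv2.resize(im[110:270,140:330],None,fx=3.7,fy=3.7,interpolation=2))"
```

```text
time: 17.37
tool_pos: [0.5803, 0.3049, 0.1019]
tcp_rot: [0.787, 1.422, -0.783]
wrist_force: [0.1, -0.0, -0.9]
width: 0.444
t 17.37 pos [580.3 304.9 101.9] psi 32.25 xz [ 0.003  0.001 -1.   ] q [ 0.45  0.33  1.77 -0.    1.04 -0.12] F [ 0.1 -0.  -0.9] w 0.444
```

View pics/s11c.png

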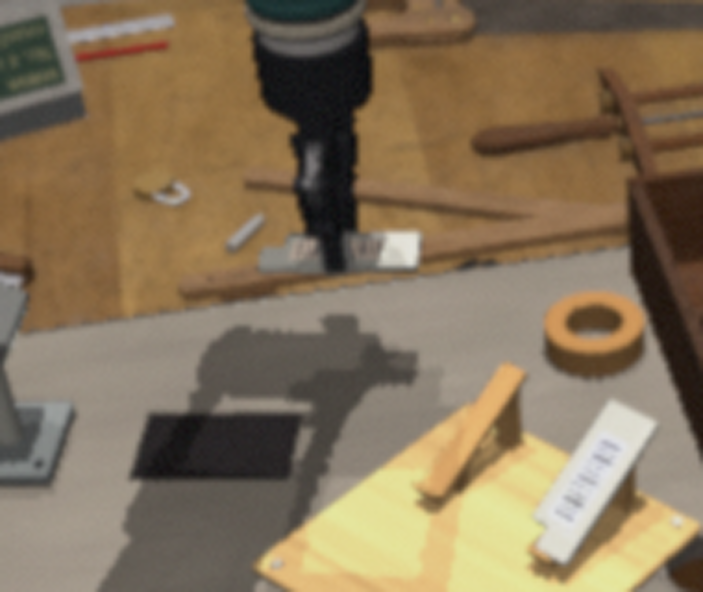

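The tag hangs level in the grip. Now to the pad.

```bash
python3 -m creep '[[255,[-20,5,0],0],[255,[-22,6,0],0],[255,[-22,6,0],0],[255,[-22,6,0],0],[255,[-20,5,0],0],[255,[-10,2,0],0],[255,[-3,0,0],0],[255,[0,0,0],0]]' 50
python3 - <<'E'
from h import *
st()
e=np.array([-.536,.844]);f=np.array([.844,.536])
for n in('scene','top'):
    im,d=cam(n,n+'12');P=cloud(n,d)
    rel=P[...,:2]-(.461,.335);a=rel@e;t=rel@f;z=P[...,2]
    S=cv2.cvtColor(im,cv2.COLOR_BGR2HSV);V=S[...,2].astype(int)
    m=(abs(t)<.04)&(abs(a)<.08)&(abs(z-.107)<.02)&(V>75)&(S[...,1]<80)
    q=P[m];A=np.c_[a[m],t[m],np.ones(m.sum())]
    k=np.linalg.lstsq(A,q[:,2],rcond=None)[0]
    print(n,m.sum(),'a',np.percentile(a[m],[0.5,99.5]).round(4),'t',np.percentile(t[m],[.5,99.5]).round(4),'plane',k.round(4),'z',np.median(q[:,2]).round(4))
im=np.load('scene12.npz')['im'];cv2.imwrite('pics/s12c.png',cv2.resize(im[130:290,110:300],None,fx=3.7,fy=3.7,interpolation=2))
im=np.load('top12.npz')['im'];cv2.imwrite('pics/t12c.png',cv2.resize(im[180:330,130:340],None,fx=3.7,fy=3.7,interpolation=2))
E
```

```text
time: 18.08
tool_pos: [0.4589, 0.3343, 0.0993]
tcp_rot: [0.782, 1.426, -0.785]
wrist_force: [-0.7, 0.1, -0.7]
width: 0.439
t 18.08 pos [458.9 334.3  99.3] psi 32.4 xz [-0.002 -0.001 -1.   ] q [ 0.59  0.18  1.96 -0.    1.    0.02] F [-0.7  0.1 -0.7] w 0.439
scene 408 a [-0.0526  0.0569] t [-0.0308  0.0198] plane [-0.0063 -0.0387  0.1048] z 0.1049
top 259 a [-0.0546  0.055 ] t [-0.023   0.0169] plane [-0.0004 -0.0133  0.1054] z 0.1055
```

View pics/s12c.png

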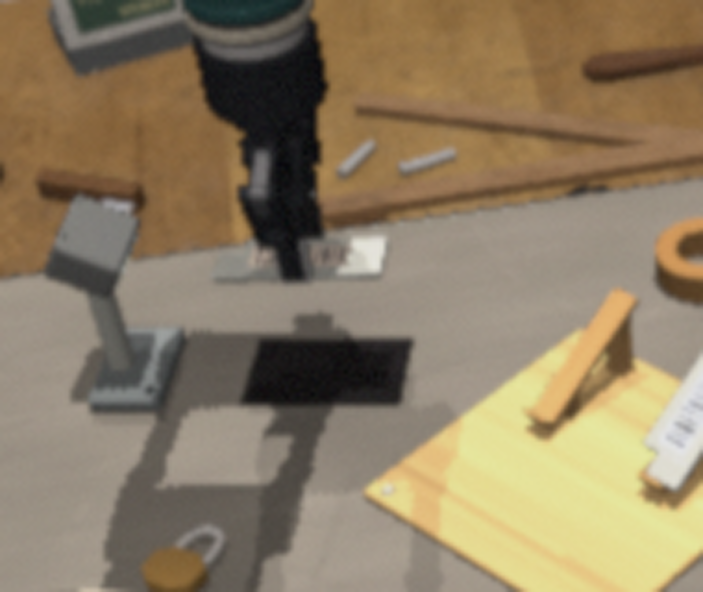

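View pics/t12c.png

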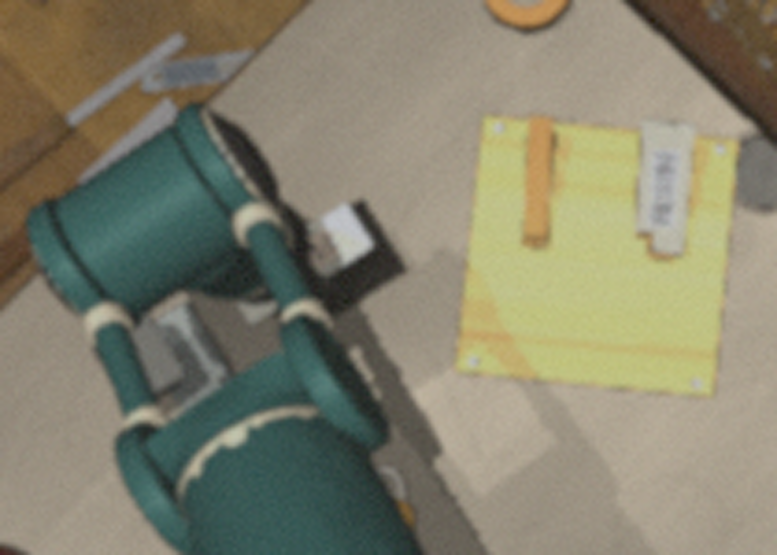

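The tag is level over the pad, with the notch towards the head (left in the scene view). I make a small trim, let it settle and check again.

```bash
python3 -m creep '[[255,[1.5,0.5,1],0],[255,[0,0,0],0],[255,[0,0,0],0],[255,[0,0,0],0],[255,[0,0,0],0],[255,[0,0,0],0],[255,[0,0,0],0],[255,[0,0,0],0]]' 50
python3 - <<'E'
from h import *
st()
e=np.array([-.536,.844]);f=np.array([.844,.536])
for n in('scene','top'):
    im,d=cam(n,n+'13');P=cloud(n,d)
    rel=P[...,:2]-(.461,.335);a=rel@e;t=rel@f;z=P[...,2]
    S=cv2.cvtColor(im,cv2.COLOR_BGR2HSV);V=S[...,2].astype(int)
    m=(abs(t)<.04)&(abs(a)<.08)&(abs(z-.107)<.008)&(V>75)&(S[...,1]<80)&(abs(a)>.015)
    m=cv2.morphologyEx(m.astype(np.uint8),cv2.MORPH_OPEN,np.ones((3,3)))>0
    A=np.c_[a[m],t[m],np.ones(m.sum())]
    k=np.linalg.lstsq(A,P[m][:,2],rcond=None)[0]
    print(n,m.sum(),'a',a[m].min().round(4),a[m].max().round(4),'t',t[m].min().round(4),t[m].max().round(4),'plane',k.round(4))
    for lo,hi in((-.055,-.02),(.03,.045)):
        q=m&(a>lo)&(a<hi)
        if q.sum()>5:print('  seg',lo,t[q].min().round(4),t[q].max().round(4))
E
```

```text
time: 18.85
tool_pos: [0.4619, 0.3352, 0.1016]
tcp_rot: [0.785, 1.425, -0.785]
wrist_force: [0.5, 0.1, -0.3]
width: 0.442
t 18.85 pos [461.9 335.2 101.6] psi 32.31 xz [-0.  0. -1.] q [0.58 0.18 1.95 0.   1.   0.02] F [ 0.5  0.1 -0.3] w 0.442
scene 326 a -0.0551 0.0556 t -0.0236 0.0209 plane [0.0008 0.0379 0.1071]
  seg -0.055 -0.0236 0.0209
  seg 0.03 -0.0212 0.0107
top 227 a -0.0549 0.0544 t -0.0217 0.0177 plane [0.0016 0.0249 0.1078]
  seg -0.055 -0.0217 0.0177
  seg 0.03 -0.0206 -0.0106
```

```bash
python3 -c "
from workcell import *
print(finish_job())"
```

```text
the job is handed in; nothing more can be done
None
```

The job is done and handed in at about 19 s, with the left-hand tag still held over the code reader's pad.

- **Nut:** it is in the large bin. Depth shows it among the small nuts at about (0.41, −0.157), although the picture alone shows it only faintly.
- **Pin:** it is in the small bin, plainly visible lying on the floor.
- **Left-hand tag:** I took it from its rest, laid it flat on free counter to take out the 0.5 rad slope, then gripped it again and lifted it. It is held label up with the notched end towards the reader's head.
- **Final position:** the tag is centred on the pad to about 1–2 mm, with its length along the pad to within about 0.5°. Its top is at about 107 mm, which puts it about 10 cm over the pad.
- **Level:** it is level along its length to about 0.002 rad. Across the width the fits gave between −0.04 and +0.04 rad, changing sign between readings. I put that down to depth noise over only 40 mm, since the plate lay flat on the counter when I gripped it.
- **Everything else:** the right-hand tag stayed in its rest. I did not touch the padlock, knob or tape. The wrist forces I read stayed below about 6 N.

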